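# Stand up the fallen sipper cup and lock its lid

## Robot

A 6-joint arm with a two-finger parallel gripper is mounted at the origin on the work surface. World frame = base frame: x ahead of the robot, y to its left, z up, the work surface at z = 0. Lengths are in m, angles in rad, forces in N, time in s.
With the tool pointing down it reaches from about 0.4 to 0.825 m from the base axis. Payload 7 kg.
Tool frame: the origin (TCP) lies on the centre line of the jaws, within the pads' length; the fingertips stand ahead of it and the grasp point (between the pads) lies 11 mm behind it (arm.tips_ahead is the z of the fingertips in the tool frame, in m); z points along the fingers, y is the direction in which the jaws open and shut (so a half turn about z gives the same grasp; the last joint's range is limited). The gripper opens to 88 mm and grips with 3 to 60 N. Pads are 19 mm wide; open, the fingers measure 130 mm over their backs; the gripper's body (78 mm by 193 mm) begins 47 mm behind the grasp point.
Start: joints at [-0.825, 0.359, 0.012, 0, -1.224, -0.288], TCP at [0.298, -0.605, 0.235] pointing down, gripper open.
Joint ranges: [-3.07, 3.07], [-1.43, 2.12], [-1.02, 1.25], [-3.03, 1.67], [-3.05, -0], [-3.03, 3.03]. Speed limits (rad/s): [2.39, 2.39, 3.01, 3.14, 3.14, 3.14].

## Interface

Orientations are given as [roll, pitch, yaw] about the fixed x, y, z axes, in that order (R = Rz(yaw) Ry(pitch) Rx(roll)).
In Python, from station import get_state, optics, arm gives the robot as it stands.
- The arm moves only by the tool carry_out, never from a script. Its argument "plan" is a list of rows, each a list of 7 numbers: the shift along the world's x, y, z each as a share of 25 mm, from -1 to 1, then the turn, a rotation vector about the world's x, y, z each as a share of 90 degrees, from -1 to 1, then the finger opening in mm, from 0 to 87.6. A call has 1 to 8 rows; each row shifts and turns the commanded pose from where the row before left it; what a row does not reach is not made up. A row lasts 1/10 s, in which the tool goes at most 50 mm and 8.59 degrees, less where a joint would pass 70% of its speed; a pose out of reach is approached as far as the arm can. A call with a number of a shift or a turn outside -1 to 1 is refused whole. A call with a gripper value outside its range is refused whole. The fingers move at their own pace and stop on an object; "newtons" is the grip in N (left out, the last holds). Time passes only in rows, so rows that do not move let the fingers close. It gives the time, the measured TCP pose, the force and the opening at its end, in the units of the state.
- get_state(): the state, without advancing time (a new reading comes with each control period).
- optics.grab_frame(name): name is "scene" or "top" or "wrist"; returns the picture (384x512x3 uint8, blue, green, red); there is no depth.
- optics.calibration(name): a dict with "fov_y" (degrees; the focal length in pixels is half the picture's height over the tangent of half this angle, whatever the lens; pixels are square), "cx", "cy" (the principal point, pixels), "position" and "orientation" of the camera in the world. Camera axes: x right, y up, looking along -z (the intrinsics and any distortion apply to the point x, -y, -z); pixel columns grow to the right and rows downward; lengths in m; the calibration is good to about 2 mm. A picture is of the moment at which its call begins: read the wrist's pose just before it. calibration takes no time and is no camera call; for the wrist camera it gives the pose at the moment of the call.
- arm.job_done(): hands the job in, once; it reports no verdict.
The state is a dict: "t": time; "q": joint angles; "qd": joint speeds; "joint_efforts": joint torques, N m; "eef_pos": TCP position; "ee_rot": TCP orientation; "force": force on the tool from outside, world axes, zero at the start; "moment": the same for the moment, N m; "width": finger opening in m.
Only numpy, scipy, OpenCV 4.12 (cv2) and the standard library are available. Lean on these libraries where they do the work, as an engineer would, in place of code of your own. Each camera call takes 0.05 s, during which the arm holds its last target. There are 200 camera calls.

## Task

The orange sipper cup has toppled over on the teak tray and the lock on its lid is open. Stand the cup upright on the tray and lock the lid for the school bag: the small white slide in the slot on top must be pressed down against its spring and, while held down, pushed all the way across to the other end of the slot, then let spring back up flush. Set the cup down and press gently, and do not knock over or shift the other lunch things on the tray.

Things in the scene. Friction and masses are not known exactly. Their poses are not given: they have to be found in the camera images.
- cup_center (a point): centre of the orange soft-square sipper cup, 104 mm tall to the lid's flat top, about 0.42 kg, on its axis, 52 mm from foot and lid top. Its z points from foot to lid, its y is the way the lock slides shut, its x points to the half of the lid with the folded spout cover. It starts lying flat on its -x side (it does not roll), z level and within 0.55 rad of the robot's left (+y)
- cup: the same cup, its origin in the middle of the underside of its black rubber foot (lowest 10 mm), axes as the cup's. Foot, body and dark orange lid (top 24 mm) are all 62 x 62 mm across, with flat sides and rounded body edges
- slot (a point): middle of the lock's slot, level with the lid's top, axes as the cup's; 11 mm off the cup's axis on its -x side. The slot is 22 mm wide (x), 38 mm long (y) and 16 mm deep. The white spout cover (18 x 40 mm along x, y) stands 4 mm proud of the lid, its centre 29 mm away in +x
- thumb_top (a point): centre of the top of the white ribbed lock slide (20 mm along the cup's x, 22 mm along y), which lies flush with the lid's top in its slot; axes as the cup's: z points out of the lid, +y is the way to lock. It is plain and flat, so a fingertip pressing on it drags it by friction. The point moves with the slide
- lock (a joint): position of the lock slide along its slot: 0 = open (red shows beside it), 0.014 m = locked, at its end stop (green shows). It moves with about 1 N, but a pawl holds it at either end: it moves only while pressed down by more than 2.5 mm, and the pawl catches again from 0.013 m on
- thumb (a joint): how far the lock slide is pressed down into the slot: 0 = flush, 0.0035 m = fully down on its stop. Sprung: 1.5 N to start, 5 N fully down; springs back up when let go at either end
- tray: fixed teak pull-out tray, origin under its middle; its floor's upper face is 20 mm above the origin, 568 x 888 mm (x, y) inside a rim 28 mm higher. x points away from the robot; beyond x = 0.82 m the tray lies beneath the quartz counter (slab 110 to 140 mm above the work surface)
- flask: aluminium flask bottle standing upright, 68 mm diameter, 225 mm tall with its black cap; origin under its centre. Leave alone
- katori: yellow ceramic bowl, 86 mm rim, 42 mm high; origin under its centre. Leave alone
- dabba: round steel lunch tin, 87 mm diameter, 52 mm high; origin under its centre. Leave alone
- jar: amber pickle jar with red cap, 60 mm diameter, 85 mm high; origin under its centre. Leave alone
- bento: pink closed bento box, 176 (its x) x 130 x 60 mm high; origin under its centre. Leave alone
- fork1: stainless steel fork, 184 mm long along its x, 4 mm thick, lying in a white open cutlery caddy (215 x 85 x 16 mm); origin under it. Leave alone
- fork2: the other fork, the same, in the same caddy. Leave alone
Mind the look-alikes: they are no part of the job. Leave any purple look-alike of the cup alone.

How it is judged:
At the end, for the whole second after the job is handed in: the cup stands upright (within 0.06 rad) on the tray floor, its centre 52 mm (within 4 mm) above it, the lock slide at the locked end of its slot (joint lock above 12.5 mm) and sprung back up flush (joint thumb below 1 mm), everything let go and at rest (angle between cup_center's own z axis and vertical below 0.06 rad and z of cup_center in the frame of tray between 0.068 and 0.076 m and value of joint lock above 0.0125 m and value of joint thumb below 0.001 m); the robot touches nothing.
It fails at once if a lunch thing on the tray is knocked over (angle between any of flask, katori, dabba, jar's own z axis and vertical above 0.4 rad).
It fails at once if a lunch thing is shifted by more than 20 mm (distance of any of flask, katori, dabba, jar, bento, fork1, fork2 from where it was at the start of the episode above 0.02 m).
It fails at once if the cup is dropped or flung (faster than 0.7 m/s), or banged or pressed against the tray with over 90 N (linear speed of cup above 0.7 m/s or contact force between cup and tray above 90 N).
It also fails if it takes over 64 s, if anything falls off the work surface, if the arm or the gripper's body presses on something with over 40 N, if the wrist force passes 120 N, or if a joint passes its speed limit or range.

## Working session

There is one attempt and no reset: what is moved stays moved. The work goes in short steps, Python scripts to look and compute and a tool call to move; the robot and the scene stay as the last step left them, time stands still between calls to the robot, and variables do not carry over. Pictures are saved under pics/ and viewed, about 8 in all and at most 12, crops included, and the job is handed in when it is done.

Besides the shell and the picture viewer there is one more tool, called after "Call:" as name(argument=value, ...) on one line, values as JSON. carry_out: Moves the arm, as the interface text tells. Its arguments: {"type":"object","properties":{"plan":{"type":"array"},"newtons":{"type":"number"}},"required":["plan"]}

```bash
mkdir -p pics; ls; python3 - <<'E'
from station import get_state, optics, arm
import cv2
s=get_state();print(s['t'],s['eef_pos'],s['ee_rot'],s['width'],arm.tips_ahead)
for n in('scene','top'):
    print(n,optics.calibration(n)); cv2.imwrite(f'pics/{n}0.png',optics.grab_frame(n))
a=cv2.imread('pics/scene0.png');b=cv2.imread('pics/top0.png')
print(optics.calibration('wrist'))
E
```

```text
pics
0.0 [ 0.29811055 -0.60506853  0.23362809] [ 3.13994952e+00 -1.39235210e-04 -2.68389187e+00] 0.08784718752646149 0.008
scene {'fov_y': 47.65769568563198, 'cx': 255.18441887066888, 'cy': 200.581124811112, 'position': array([1.2024196 , 0.56970631, 1.09797518]), 'orientation': array([0.69665744, 0.00751593, 2.37348409])}
top {'fov_y': 53.52201569082857, 'cx': 258.1043844847781, 'cy': 188.11556500165545, 'position': array([ 0.46744229, -0.06685301,  1.10071436]), 'orientation': array([ 0.1145453 ,  0.00877486, -1.54085578])}
{'fov_y': 63.80108195340965, 'cx': 260.5700886536134, 'cy': 187.19692529810305, 'position': array([ 0.22732275, -0.64066959,  0.38311824]), 'orientation': array([-3.02523156e-01, -1.00634458e-03,  2.02868302e+00])}
```

View pics/top0.png

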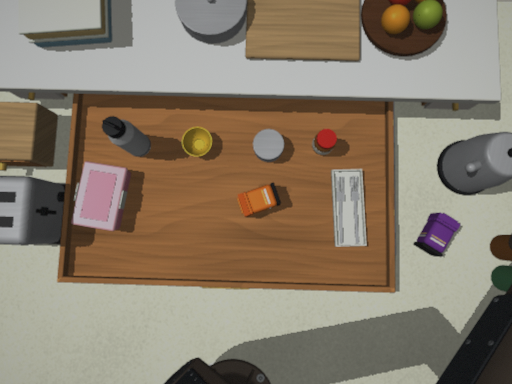

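View pics/scene0.png

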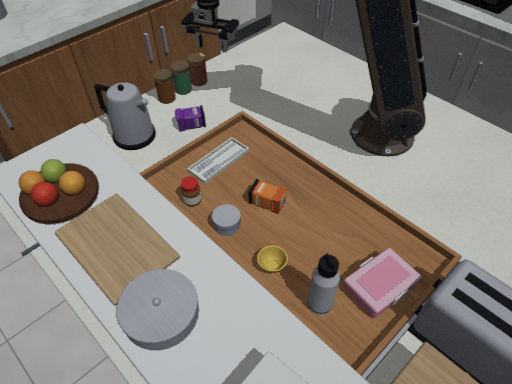

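The top view shows two cup-shaped things: the orange one at (258,200) on the tray, and a purple look-alike at (438,234) off the tray. The orange one fits: it's on the teak tray, lid to the left (+y) and black foot at about (277,193). I'll enlarge it to confirm and measure the outline.

```bash
cat > h.py <<'E'
import numpy as np, cv2
from scipy.spatial.transform import Rotation as R
from station import get_state, optics, arm
def ray(cal,uv):
    f=192/np.tan(np.radians(cal['fov_y'])/2); uv=np.atleast_2d(uv).astype(float)
    d=np.c_[(uv[:,0]-cal['cx'])/f,-(uv[:,1]-cal['cy'])/f,-np.ones(len(uv))]
    return np.array(cal['position']),R.from_euler('xyz',cal['orientation']).apply(d)
def plane(cal,uv,z):
    p,d=ray(cal,uv); return p+d*((z-p[2])/d[:,2])[:,None]
def pix(cal,P):
    f=192/np.tan(np.radians(cal['fov_y'])/2)
    c=R.from_euler('xyz',cal['orientation']).inv().apply(np.atleast_2d(P)-cal['position'])
    return np.c_[cal['cx']+f*c[:,0]/-c[:,2],cal['cy']-f*c[:,1]/-c[:,2]]
def big(img,x0,y0,w,h,k,name): cv2.imwrite(f'pics/{name}.png',cv2.resize(img[y0:y0+h,x0:x0+w],None,fx=k,fy=k,interpolation=cv2.INTER_CUBIC))
E
python3 - <<'E'
from h import *
t=cv2.imread('pics/top0.png');s=cv2.imread('pics/scene0.png')
a=cv2.resize(t[170:230,220:300],None,fx=7,fy=7,interpolation=cv2.INTER_CUBIC)[:, :400*7//7*2]
b=cv2.resize(s[170:220,235:300],None,fx=7,fy=7,interpolation=cv2.INTER_CUBIC)
cv2.imwrite('pics/c1.png',cv2.resize(np.vstack([np.pad(a,((0,0),(0,0),(0,0))),np.pad(b,((0,0),(0,a.shape[1]-b.shape[1]),(0,0)))]),None,fx=.75,fy=.75))
hsv=cv2.cvtColor(t,cv2.COLOR_BGR2HSV); cal=optics.calibration('top')
m=((hsv[...,0]<14)&(hsv[...,1]>200)&(hsv[...,2]>120)).astype(np.uint8);m[:180]=0;m[222:]=0;m[:,:230]=0;m[:,285:]=0
k=((hsv[...,2]<50)).astype(np.uint8);k[:178]=0;k[222:]=0;k[:,:235]=0;k[:,290:]=0
for mm in(m,k):
    c=max(cv2.findContours(mm,0,2)[0],key=cv2.contourArea);r=cv2.minAreaRect(c);print(r);bx=cv2.boxPoints(r);print(bx.tolist(),plane(cal,bx,.082).round(4).tolist())
# corners of the tray rim for z / pose check
print(plane(cal,[[78,97],[392,100],[67,279],[390,287]],.02).round(3).tolist())
for n,uv,z in(('dabba',(268,144),.072),('jar',(326,139),.1),('katori',(197,142),.06)):print(n,plane(cal,uv,z).round(3))
E
```

```text
((256.85003662109375, 200.04998779296875), (22.135942459106445, 33.83636474609375), 71.56504821777344)
[[237.30003356933594, 194.89999389648438], [269.4000244140625, 184.19998168945312], [276.4000244140625, 205.19998168945312], [244.300048828125, 215.89999389648438]] [[0.5644, 0.001, 0.082], [0.5958, -0.0845, 0.082], [0.5397, -0.1048, 0.082], [0.5086, -0.0198, 0.082]]
((275.45465087890625, 193.85641479492188), (22.785606384277344, 3.7641420364379883), 72.47443389892578)
[[270.2292175292969, 183.55918884277344], [273.8186340332031, 182.42567443847656], [280.6800842285156, 204.1536407470703], [277.0906677246094, 205.2871551513672]] [[0.5976, -0.0867, 0.082], [0.601, -0.0963, 0.082], [0.5428, -0.1162, 0.082], [0.5395, -0.1066, 0.082]]
[[0.847, 0.486, 0.02], [0.862, -0.438, 0.02], [0.321, 0.472, 0.02], [0.327, -0.427, 0.02]]
dabba [[ 0.709 -0.078  0.072]]
jar [[ 0.72  -0.233  0.1  ]]
katori [[0.712 0.12  0.06 ]]
```

View pics/c1.png

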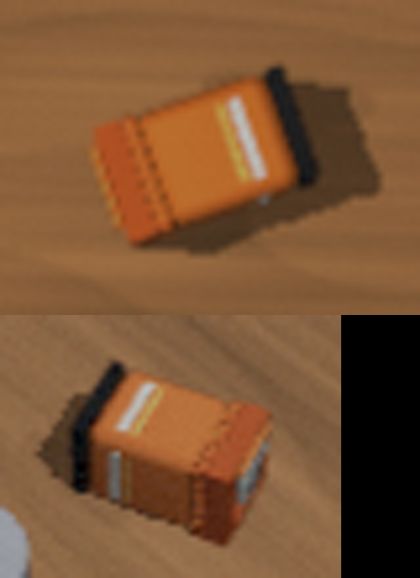

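The crop confirms the orange cup: dark lid to the left, black foot to the right. The axis points about 110° in the world and the measured length of 103 mm matches the 104 mm given. I'm moving above it and turning the jaws across it.

Call:
carry_out(plan=[[0.4, 0.95, 0, 0, 0, 0.09, 87], [0.4, 0.95, 0, 0, 0, 0.09, 87], [0.4, 0.95, 0, 0, 0, 0.09, 87], [0.4, 0.95, 0, 0, 0, 0.09, 87], [0.4, 0.95, 0, 0, 0, 0.09, 87], [0.4, 0.95, 0, 0, 0, 0.09, 87], [0.4, 0.95, 0, 0, 0, 0.09, 87], [0.4, 0.95, 0, 0, 0, 0.09, 87]])

```text
t: 0.9
eef_pos: [0.3784, -0.4143, 0.2342]
ee_rot: [3.141, 0.0, -1.547]
force: [0.5, 0.4, -0.3]
width: 0.0871
```

Call:
carry_out(plan=[[0.4, 0.95, 0, 0, 0, 0.09, 87], [0.4, 0.95, 0, 0, 0, 0.09, 87], [0.4, 0.95, 0, 0, 0, 0.03, 87], [0.4, 0.95, 0, 0, 0, 0, 87], [0.4, 0.95, 0, 0, 0, 0, 87], [0.4, 0.95, 0, 0, 0, 0, 87], [0.4, 0.95, 0, 0, 0, 0, 87], [0.4, 0.95, 0, 0, 0, 0, 87]])

```text
t: 1.7
eef_pos: [0.4583, -0.2244, 0.2343]
ee_rot: [3.141, 0.0, -1.223]
force: [0.0, 0.5, 1.6]
width: 0.0872
```

Call:
carry_out(plan=[[0.4, 0.9, 0, 0, 0, 0, 87], [0.4, 0.9, 0, 0, 0, 0, 87], [0.4, 0.9, 0, 0, 0, 0, 87], [0.4, 0.9, 0, 0, 0, 0, 87], [0.4, 0.9, 0, 0, 0, 0, 87], [0.4, 0.9, 0, 0, 0, 0, 87], [0, 0, 0, 0, 0, 0, 87], [0, 0, 0, 0, 0, 0, 87]])

```text
t: 2.5
eef_pos: [0.5181, -0.09, 0.2342]
ee_rot: [3.141, 0.0, -1.222]
force: [0.7, 0.4, 0.2]
width: 0.0872
```

```bash
python3 - <<'E'
from h import *
s=get_state();cal=optics.calibration('wrist');w=optics.grab_frame('wrist');cv2.imwrite('pics/w1.png',w)
import json;print(s['t'],s['eef_pos'],s['ee_rot'],s['q'].round(2) if hasattr(s['q'],'round') else s['q'],s['force'])
hsv=cv2.cvtColor(w,cv2.COLOR_BGR2HSV)
m=((hsv[...,0]<14)&(hsv[...,1]>200)&(hsv[...,2]>100)|(hsv[...,2]<45)).astype(np.uint8)
print(cal)
np.save('w1cal.npy',cal,allow_pickle=True)
E
```

```text
2.5 [ 0.51814844 -0.09004104  0.23415904] [ 3.14072332e+00  2.47324940e-04 -1.22176697e+00] [ 0.2   0.11 -0.31 -0.   -1.14  0.15] [0.65969295 0.37707122 0.19996038]
{'fov_y': 63.80108195340965, 'cx': 260.5700886536134, 'cy': 187.19692529810305, 'position': array([ 0.54745489, -0.16560001,  0.38352696]), 'orientation': array([-3.01837610e-01, -1.35987837e-04, -2.79239707e+00])}
```

View pics/w1.png

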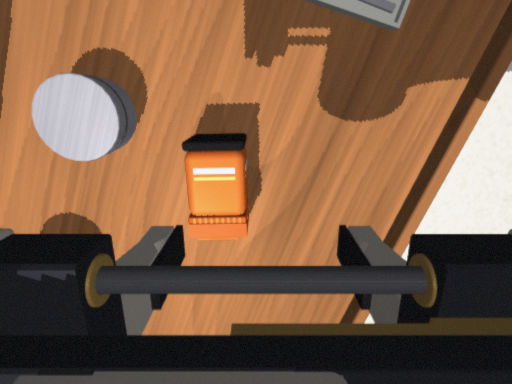

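The wrist view shows the cup squarely between the jaws, with the foot at (216,142), the lid edge near row 239 and the dabba at (78,116). I'll refine the pose from the edges of the top face.

```bash
python3 - <<'E'
from h import *
w=cv2.imread('pics/w1.png');cal=np.load('w1cal.npy',allow_pickle=True).item()
hsv=cv2.cvtColor(w,cv2.COLOR_BGR2HSV)
m=((hsv[...,0]<12)&(hsv[...,1]>215)&(hsv[...,2]>120)).astype(np.uint8);m[:145]=0;m[250:]=0;m[:,:175]=0;m[:,260:]=0
c=max(cv2.findContours(m,0,2)[0],key=cv2.contourArea)
for r in range(150,242,6):
    x=np.flatnonzero(m[r]); 
    if len(x):
        P=plane(cal,[[x[0],r],[x[-1]+1,r]],.082); print(r,x[0],x[-1],P[:,:2].round(4).tolist(), np.linalg.norm(P[1]-P[0]).round(4))
ys=np.flatnonzero(m[:,217]);print(ys[0],ys[-1],plane(cal,[[217,ys[0]],[217,ys[-1]+1]],.082).round(4).tolist())
print(pix(cal,[[.5719,-.1063,.082],[.5365,-.0094,.082],[.5365,-.0094,.020]]))
E
```

```text
216 198 245 [[0.5664, -0.0249], [0.5188, -0.0423]] 0.0506Traceback (most recent call last):
  File "<stdin>", line 10, in <module>
IndexError: index 0 is out of bounds for axis 0 with size 0
```

```bash
python3 - <<'E'
from h import *
w=cv2.imread('pics/w1.png');cal=np.load('w1cal.npy',allow_pickle=True).item()
hsv=cv2.cvtColor(w,cv2.COLOR_BGR2HSV)
print(hsv[[165,205,230,239,200],[217,217,217,217,270]].tolist())
m=((hsv[...,0]<20)&(hsv[...,1]>190)&(hsv[...,2]>150)).astype(np.uint8);m[:145]=0;m[250:]=0;m[:,:175]=0;m[:,260:]=0
for r in range(150,242,8):
    x=np.flatnonzero(m[r]); 
    if len(x):
        P=plane(cal,[[x[0],r],[x[-1]+1,r]],.082); print(r,x[0],x[-1],P.mean(0).round(4).tolist(), np.linalg.norm(P[1]-P[0]).round(4),np.degrees(np.arctan2(*(P[0]-P[1])[[1,0]])).round(1))
ys=np.flatnonzero(m[:,205]);print(ys[0],ys[-1],plane(cal,[[205,ys[-1]+1]],.082).round(4).tolist())
print(pix(cal,[[.5719,-.1063,.082],[.5365,-.0094,.082]]))
E
```

```text
[[14, 185, 244], [16, 173, 243], [11, 176, 244], [13, 180, 236], [13, 147, 199]]
158 185 243 [0.5688, -0.0903, 0.082] 0.0587 20.0
166 186 243 [0.5658, -0.0827, 0.082] 0.0581 20.0
174 187 243 [0.5629, -0.0749, 0.082] 0.0576 20.0
182 187 244 [0.5598, -0.0671, 0.082] 0.0591 20.0
190 188 244 [0.5568, -0.0591, 0.082] 0.0585 20.0
198 189 244 [0.5537, -0.051, 0.082] 0.058 20.0
206 189 245 [0.5505, -0.0427, 0.082] 0.0595 20.0
214 192 240 [0.5488, -0.0338, 0.082] 0.0516 20.0
222 189 245 [0.545, -0.0254, 0.082] 0.0605 20.0
238 217 224 [0.5358, -0.0088, 0.082] 0.0086 20.0
153 217 [[0.5588, -0.0253, 0.082]]
[[216.34016452 141.8245687 ]
 [220.52001761 237.3469986 ]]
```

Call:
carry_out(plan=[[0.08, 0.83, -0.5, -0.0731, -0.0266, 0, 87], [0.08, 0.83, -0.5, -0.0731, -0.0266, 0, 87], [0.08, 0.83, -0.5, -0.0731, -0.0266, 0, 87], [0.08, 0.83, -0.5, -0.0731, -0.0266, 0, 87], [0.08, 0.83, -0.5, -0.0731, -0.0266, 0, 87], [0, 0, -0.63, 0, 0, 0, 87], [0, 0, -0.63, 0, 0, 0, 87], [0, 0, -0.63, 0, 0, 0, 87]])

```text
t: 3.35
eef_pos: [0.528, 0.0127, 0.1242]
ee_rot: [3.141, -0.609, -1.222]
force: [1.0, -0.5, 0.8]
width: 0.0865
```

```bash
python3 - <<'E'
from h import *
s=get_state();M=R.from_euler('xyz',s['ee_rot']).as_matrix();print(s['eef_pos'],M.round(3).tolist(),np.round(s['q'],2))
print((np.array([.548,-.0395,.042])-s['eef_pos'])/.025)
E
```

```text
[0.52802729 0.0126556  0.12421101] [[0.28, -0.94, 0.195], [-0.771, -0.341, -0.538], [0.572, 0.0, -0.82]] [ 0.71  0.26 -0.84  0.77 -0.88 -0.99]
[ 0.7989082  -2.08622397 -3.28844043]
```

Call:
carry_out(plan=[[0.16, -0.42, -0.66, 0, 0, 0, 87], [0.16, -0.42, -0.66, 0, 0, 0, 87], [0.16, -0.42, -0.66, 0, 0, 0, 87], [0.16, -0.42, -0.66, 0, 0, 0, 87], [0.16, -0.42, -0.66, 0, 0, 0, 87], [0, 0, 0, 0, 0, 0, 87]])

```text
t: 3.95
eef_pos: [0.5469, -0.0424, 0.0409]
ee_rot: [3.138, -0.609, -1.224]
force: [-0.4, -0.9, -0.7]
width: 0.0866
```

Call:
carry_out(plan=[[0, 0, 0, 0, 0, 0, 60], [0, 0, 0, 0, 0, 0, 55], [0, 0, 0, 0, 0, 0, 55], [0, 0, 0, 0, 0, 0, 55], [0, 0, 0, 0, 0, 0, 50], [0, 0, 0, 0, 0, 0, 50]], newtons=25)

```text
t: 4.55
eef_pos: [0.5488, -0.0389, 0.0432]
ee_rot: [-3.139, -0.609, -1.223]
force: [-4.4, 4.4, 6.4]
width: 0.062
```

Call:
carry_out(plan=[[0, 0, 0.2, 0, 0, 0, 50], [0, 0, 0.4, 0, 0, 0, 50], [0, 0, 0.6, 0, 0, 0, 50], [0, 0, 0.6, 0, 0, 0, 50], [0, 0, 0.6, 0, 0, 0, 50], [0, 0, 0.6, 0, 0, 0, 50], [0, 0, 0, 0, 0, 0, 50]], newtons=30)

```text
t: 5.25
eef_pos: [0.5486, -0.0389, 0.1185]
ee_rot: [-3.138, -0.608, -1.225]
force: [-0.1, 1.0, -4.5]
width: 0.0621
```

Call:
carry_out(plan=[[-0.1, 0, 0.1, 0.0653, 0.0238, 0, 50], [-0.1, 0, 0.1, 0.0653, 0.0238, 0, 50], [-0.1, 0, 0.1, 0.0653, 0.0238, 0, 50], [-0.1, 0, 0.1, 0.0653, 0.0238, 0, 50], [-0.1, 0, 0.1, 0.0653, 0.0238, 0, 50], [-0.1, 0, 0.1, 0.0653, 0.0238, 0, 50], [-0.1, 0, 0.1, 0.0653, 0.0238, 0, 50], [0, 0, 0, 0.0653, 0.0238, 0, 50]])

```text
t: 6.05
eef_pos: [0.5305, -0.0393, 0.135]
ee_rot: [3.141, 0.269, -1.223]
force: [-0.1, 0.1, -4.1]
width: 0.062
```

Call:
carry_out(plan=[[0, 0, 0, 0.0653, 0.0238, 0, 50], [0, 0, 0, 0.0653, 0.0238, 0, 50], [0, 0, 0, 0.0653, 0.0238, 0, 50], [0, 0, 0, 0.0653, 0.0238, 0, 50], [0, 0, 0, 0.0653, 0.0238, 0, 50], [0, 0, 0, 0.0653, 0.0238, 0, 50], [0, 0, 0, 0, 0, 0, 50], [0, 0, 0, 0, 0, 0, 50]])

```text
t: 6.85
eef_pos: [0.5304, -0.0405, 0.1328]
ee_rot: [3.133, 0.919, -1.231]
force: [-0.6, -0.2, -4.2]
width: 0.0624
```

```bash
python3 - <<'E'
from h import *
s=get_state();M=R.from_euler('xyz',s['ee_rot']).as_matrix();print(s['eef_pos'],M.round(3).tolist(),np.round(s['q'],2),s['width'],s['force'])
t=optics.grab_frame('top');c=optics.grab_frame('scene')
A=cv2.resize(t[120:270,180:330],(400,400),interpolation=2);B=cv2.resize(c[90:240,190:340],(400,400),interpolation=2)
cv2.imwrite('pics/d1.png',np.hstack([A,B]))
E
```

```text
[ 0.53038641 -0.04052824  0.13279469] [[0.202, -0.94, -0.273], [-0.572, -0.34, 0.746], [-0.795, 0.005, -0.607]] [-0.26  0.61  0.11 -0.71 -1.68  0.76] 0.06241230044076163 [-0.55751045 -0.22650801 -4.19704217]
```

View pics/d1.png

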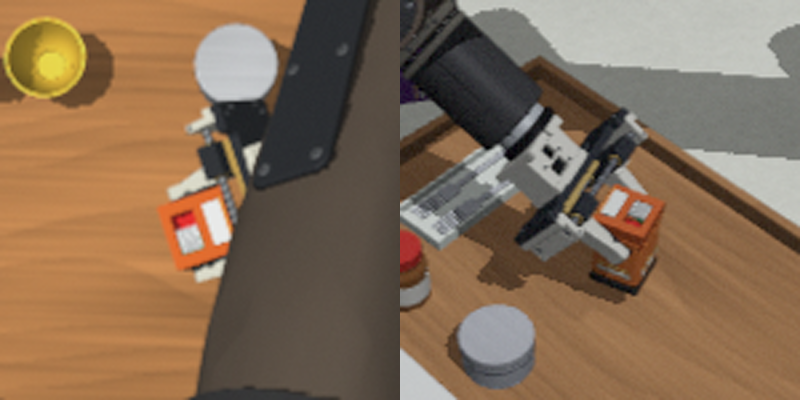

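The cup hangs nearly upright in the jaws, with the lid up and red showing beside the slide. I'm trimming the last 2° and lowering it.

Call:
carry_out(plan=[[0, 0, -0.2, 0.025, 0.009, 0, 50], [0, 0, -0.3, 0, 0, 0, 50], [0, 0, -0.3, 0, 0, 0, 50], [0, 0, -0.3, 0, 0, 0, 50], [0, 0, -0.2, 0, 0, 0, 50], [0, 0, -0.1, 0, 0, 0, 50], [0, 0, 0, 0, 0, 0, 50]])

```text
t: 7.65
eef_pos: [0.5306, -0.0396, 0.0996]
ee_rot: [3.138, 0.961, -1.225]
force: [-0.6, -0.6, -4.4]
width: 0.0619
```

Call:
carry_out(plan=[[0, 0, -0.05, 0, 0, 0, 50], [0, 0, -0.05, 0, 0, 0, 50], [0, 0, 0, 0, 0, 0, 50]])

```text
t: 7.95
eef_pos: [0.5308, -0.0396, 0.0976]
ee_rot: [3.139, 0.961, -1.224]
force: [-0.1, 0.1, -5.9]
width: 0.0619
```

Call:
carry_out(plan=[[0, 0, -0.06, 0, 0, 0, 50], [0, 0, -0.06, 0, 0, 0, 50], [0, 0, 0, 0, 0, 0, 50]])

```text
t: 8.25
eef_pos: [0.5307, -0.0396, 0.0943]
ee_rot: [3.138, 0.961, -1.224]
force: [0.4, -0.1, -5.4]
width: 0.0617
```

Call:
carry_out(plan=[[0, 0, -0.04, 0, 0, 0, 50], [0, 0, -0.04, 0, 0, 0, 50], [0, 0, 0, 0, 0, 0, 50]])

```text
t: 8.55
eef_pos: [0.5307, -0.0396, 0.0924]
ee_rot: [3.139, 0.961, -1.224]
force: [0.4, 0.0, -3.8]
width: 0.0619
```

Call:
carry_out(plan=[[0, 0, -0.04, 0, 0, 0, 50], [0, 0, 0, 0, 0, 0, 50]])

```text
t: 8.75
eef_pos: [0.5308, -0.0396, 0.0922]
ee_rot: [3.14, 0.961, -1.223]
force: [-0.8, 0.4, 3.3]
width: 0.0623
```

Call:
carry_out(plan=[[0, 0, -0.04, 0, 0, 0, 50], [0, 0, 0, 0, 0, 0, 50]])

```text
t: 8.95
eef_pos: [0.5308, -0.0396, 0.0922]
ee_rot: [3.141, 0.962, -1.221]
force: [0.4, -0.2, 9.4]
width: 0.0617
```

Contact at z≈0.092, as predicted. I'm opening gently, then backing off along the tool axis.

Call:
carry_out(plan=[[0, 0, 0, 0, 0, 0, 61], [0, 0, 0, 0, 0, 0, 64], [0, 0, 0, 0, 0, 0, 70], [0, 0, 0, 0, 0, 0, 78], [0, 0, 0, 0, 0, 0, 87], [0, 0, 0, 0, 0, 0, 87], [0, 0, 0, 0, 0, 0, 87]], newtons=5)

```text
t: 9.65
eef_pos: [0.5307, -0.0397, 0.0904]
ee_rot: [3.139, 0.961, -1.224]
force: [-0.1, -0.2, -0.1]
width: 0.0866
```

Call:
carry_out(plan=[[0.07, -0.19, 0.14, 0, 0, 0, 87], [0.14, -0.39, 0.29, 0, 0, 0, 87], [0.14, -0.39, 0.29, 0, 0, 0, 87], [0.14, -0.39, 0.29, 0, 0, 0, 87], [0.14, -0.39, 0.29, 0, 0, 0, 87], [0.14, -0.39, 0.5, 0, 0, 0, 87], [0, 0, 0.9, 0, 0, 0, 87], [0, 0, 0.9, 0, 0, 0, 87]])

```text
t: 10.45
eef_pos: [0.55, -0.0935, 0.1822]
ee_rot: [3.138, 0.961, -1.225]
force: [-0.5, -0.1, 0.3]
width: 0.0872
```

Call:
carry_out(plan=[[0, 0, 0.6, -0.085, -0.031, 0, 87], [0, 0, 0.6, -0.085, -0.031, 0, 87], [0, 0, 0.6, -0.085, -0.031, 0, 87], [0, 0, 0, -0.085, -0.031, 0, 87], [0, 0, 0, -0.085, -0.031, 0, 87], [0, 0, 0, -0.085, -0.031, 0, 87], [0, 0, 0, -0.065, -0.023, 0, 87], [0, 0, 0, 0, 0, 0, 87]])

```text
t: 11.25
eef_pos: [0.5485, -0.0909, 0.2277]
ee_rot: [-3.14, -0.003, -1.219]
force: [0.1, 0.3, 0.7]
width: 0.0866
```

```bash
python3 - <<'E'
from h import *
s=get_state();print(s['eef_pos'],s['ee_rot'],np.round(s['q'],2),s['force'])
cal=optics.calibration('wrist');w=optics.grab_frame('wrist');t=optics.grab_frame('top');c=optics.grab_frame('scene')
for n,i in(('w2',w),('t2',t),('s2',c)):cv2.imwrite(f'pics/{n}.png',i)
np.save('w2cal.npy',cal,allow_pickle=True)
A=cv2.resize(t[140:260,200:320],(390,390),interpolation=2);B=cv2.resize(c[130:230,210:310],(390,390),interpolation=2)
cv2.imwrite('pics/d2.png',np.hstack([cv2.resize(w,(520,390)),np.vstack([A,B])[::2,::2]]))
E
```

```text
[ 0.5485104  -0.0909009   0.22773525] [-3.14038462e+00 -3.10927683e-03 -1.21916339e+00] [ 0.19  0.17 -0.27  0.   -1.14  0.16] [0.12215774 0.30104058 0.67070041]
```

View pics/d2.png

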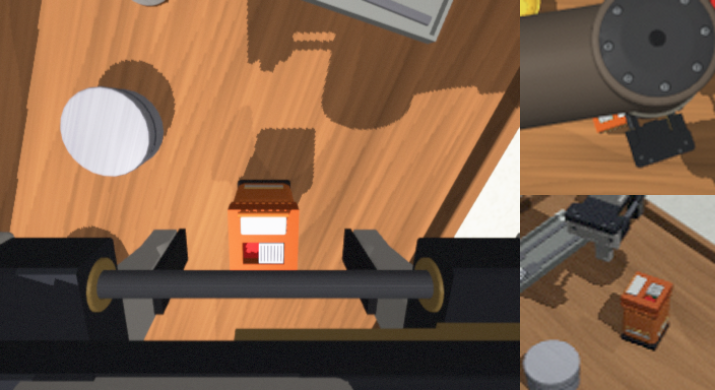

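The cup stands upright. The ribbed slide sits at about (267,249) in the wrist picture, with red to its left, and left there is the +y (lock) side. I'll measure the slide, spout cover and red patch on the z=0.124 plane.

```bash
python3 - <<'E'
from h import *
a=np.array([-np.sin(.351),np.cos(.351)]);  # old axis dir = -cup x ; cup y:
y=np.array([np.cos(.351),np.sin(.351)])
for n,roi in(('w2',(225,300,185,272)),('s2',(255,300,190,225))):
    cal=np.load('w2cal.npy',allow_pickle=True).item() if n=='w2' else optics.calibration('scene')
    im=cv2.imread(f'pics/{n}.png');h=cv2.cvtColor(im,cv2.COLOR_BGR2HSV);x0,x1,y0,y1=roi
    for nm,m in(('white',(h[...,1]<75)&(h[...,2]>120)),('red',((h[...,0]<4)|(h[...,0]>174))&(h[...,1]>170)&(h[...,2]>100))):
        mm=np.zeros(m.shape,np.uint8);mm[y0:y1,x0:x1]=m[y0:y1,x0:x1]
        mm=cv2.morphologyEx(mm,cv2.MORPH_CLOSE,np.ones((3,3)))
        for c in cv2.findContours(mm,0,2)[0]:
            if cv2.contourArea(c)<15: continue
            r=cv2.minAreaRect(c);bx=cv2.boxPoints(r);P=plane(cal,bx,.124)[:,:2];ce=plane(cal,r[0],.124)[0,:2]
            print(n,nm,np.round(r[0],1),cv2.boundingRect(c),'ctr',ce.round(4),'y-ext',np.ptp(P@y).round(4),'x-ext',np.ptp(P@a).round(4),'edges y',(P@y).min().round(4),(P@y).max().round(4),'-x',(P@a).min().round(4),(P@a).max().round(4),'yaw',np.degrees(np.arctan2(*(P[0]-P[1])[::-1])).round(1))
im=cv2.imread('pics/s2.png');big(im,245,185,65,55,6,'s2c');w=cv2.imread('pics/w2.png');
cv2.imwrite('pics/d3.png',np.hstack([cv2.resize(w[170:275,210:320],(440,420),interpolation=2),cv2.resize(im[180:240,250:300],(350,420),interpolation=2)]))
E
```

```text
w2 white [266.5 249. ] (254, 239, 26, 21) ctr [ 0.5257 -0.039 ] y-ext 0.0231 x-ext 0.0205 edges y 0.4686 0.4917 -x -0.2275 -0.207 yaw 20.2
w2 white [259. 222.] (237, 214, 45, 17) ctr [ 0.5413 -0.0618] y-ext 0.0395 x-ext 0.0155 edges y 0.4673 0.5068 -x -0.2518 -0.2363 yaw 20.2
w2 red [246.5 246. ] (240, 239, 14, 15) ctr [ 0.5439 -0.0355] y-ext 0.0121 x-ext 0.0142 edges y 0.4925 0.5046 -x -0.2274 -0.2132 yaw 20.2
```

View pics/d3.png

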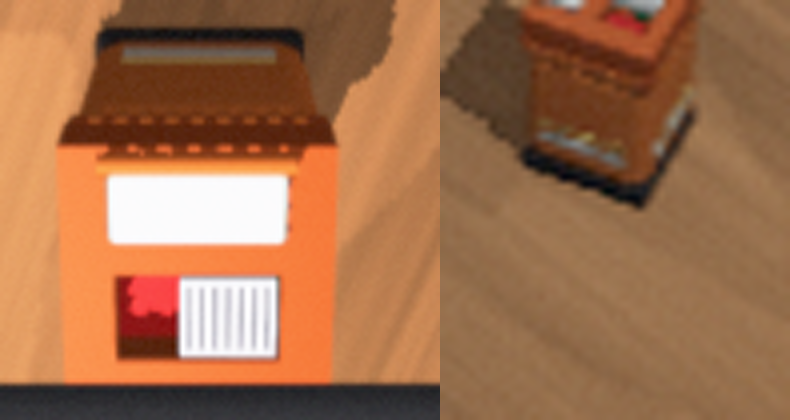

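The slide centre is at about (0.526,-0.039), open end, with the cup yaw 20.2°. One finger fits the slot, so I'll hover with the gripper open and tilted 20° and bring the near finger over the slide. Then I'll check it from the scene camera.

Call:
carry_out(plan=[[0.25, 0.76, 0, 0.0697, 0.0253, 0, 87], [0.25, 0.76, -0.3, 0.0697, 0.0253, 0, 87], [0.25, 0.76, -0.6, 0.0697, 0.0253, 0, 87], [0.25, 0.76, -0.8, 0, 0, 0, 87], [0, 0, -0.8, 0, 0, 0, 87], [0, 0, 0, 0, 0, 0, 87], [0, 0, 0, 0, 0, 0, 87]])

```text
t: 12.1
eef_pos: [0.5755, -0.0182, 0.1631]
ee_rot: [3.139, 0.35, -1.225]
force: [0.4, 0.0, 0.5]
width: 0.0868
```

```bash
python3 - <<'E'
from h import *
s=get_state();M=R.from_euler('xyz',s['ee_rot']).as_matrix();p=np.array(s['eef_pos']);print(p,s['ee_rot'],np.round(s['q'],2),s['width'],s['force'])
im=optics.grab_frame('scene');cv2.imwrite('pics/s3.png',im);cal=optics.calibration('scene')
k=8;x0,y0=245,150
v=cv2.resize(im[y0:y0+72,x0:x0+96],None,fx=k,fy=k,interpolation=2)
def dr(P,col):
    for q in pix(cal,P): cv2.circle(v,tuple(int(i) for i in (q-[x0,y0]+.5)*k),3,col,-1)
w=s['width']/2
dr([p+M@[sx*.0095,w+t,.008] for sx in(-1,1) for t in(0,.0215)],(0,255,0))
dr([[.5257,-.039,.124]],(255,0,255))
cv2.imwrite('pics/d4.png',v)
E
```

```text
[ 0.5755232  -0.01820487  0.16311281] [ 3.13943471  0.35020393 -1.22457056] [ 0.07  0.36 -0.06 -0.35 -1.27  0.4 ] 0.0867726748264142 [0.36253941 0.01319404 0.48352543]
```

View pics/d4.png

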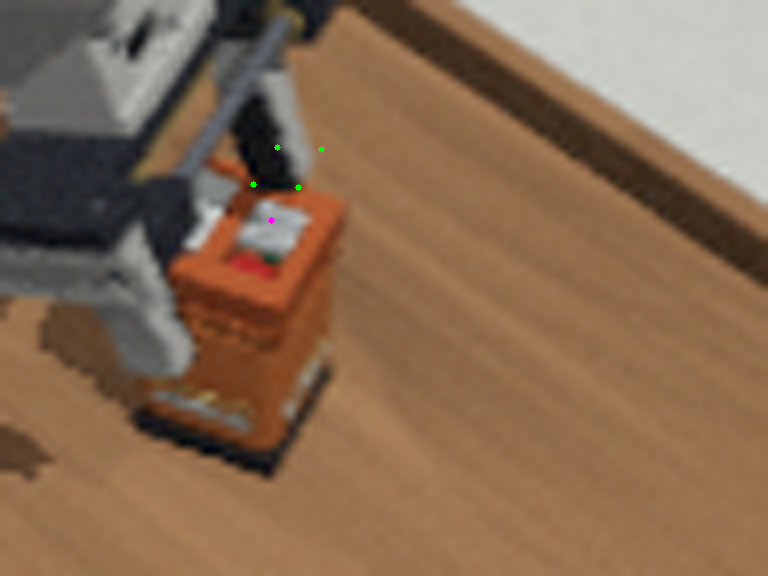

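The near finger hangs right over the slide (slide about (273,226) in the crop), the other finger clears the cup, and the red window is below. I'm descending in small steps and watching the force.

Call:
carry_out(plan=[[-0.03, 0.18, -0.2, 0, 0, 0, 87], [0, 0, -0.3, 0, 0, 0, 87], [0, 0, -0.3, 0, 0, 0, 87], [0, 0, -0.1, 0, 0, 0, 87], [0, 0, 0, 0, 0, 0, 87]])

```text
t: 12.65
eef_pos: [0.5739, -0.0126, 0.1399]
ee_rot: [3.139, 0.35, -1.223]
force: [-0.0, 0.4, -1.0]
width: 0.0868
```

Call:
carry_out(plan=[[0, 0, -0.06, 0, 0, 0, 87], [0, 0, -0.06, 0, 0, 0, 87], [0, 0, 0, 0, 0, 0, 87]])

```text
t: 12.95
eef_pos: [0.5742, -0.0126, 0.1374]
ee_rot: [3.14, 0.35, -1.223]
force: [-0.8, 0.1, 0.2]
width: 0.0871
```

Call:
carry_out(plan=[[0, 0, -0.06, 0, 0, 0, 87], [0, 0, -0.02, 0, 0, 0, 87], [0, 0, 0, 0, 0, 0, 87]])

```text
t: 13.25
eef_pos: [0.5742, -0.0126, 0.1354]
ee_rot: [3.14, 0.35, -1.223]
force: [0.7, -0.3, 0.3]
width: 0.0871
```

Call:
carry_out(plan=[[0, 0, -0.04, 0, 0, 0, 87], [0, 0, 0, 0, 0, 0, 87]])

```text
t: 13.45
eef_pos: [0.5743, -0.0127, 0.1346]
ee_rot: [3.14, 0.349, -1.223]
force: [0.7, 0.5, 0.6]
width: 0.0869
```

Call:
carry_out(plan=[[0, 0, -0.04, 0, 0, 0, 87], [0, 0, 0, 0, 0, 0, 87]])

```text
t: 13.65
eef_pos: [0.5743, -0.0127, 0.1336]
ee_rot: [3.14, 0.349, -1.223]
force: [0.2, -0.0, 1.9]
width: 0.0867
```

Call:
carry_out(plan=[[0, 0, -0.04, 0, 0, 0, 87], [0, 0, 0, 0, 0, 0, 87]])

```text
t: 13.85
eef_pos: [0.5743, -0.0126, 0.1326]
ee_rot: [3.14, 0.349, -1.223]
force: [-0.2, -0.0, 2.7]
width: 0.0872
```

Call:
carry_out(plan=[[0, 0, -0.04, 0, 0, 0, 87], [0, 0, 0, 0, 0, 0, 87]])

```text
t: 14.05
eef_pos: [0.5743, -0.0127, 0.1316]
ee_rot: [3.14, 0.349, -1.223]
force: [0.2, -0.4, 4.2]
width: 0.0868
```

The force rises about 1 N/mm, which matches the spring. I'm pressing to the stop.

Call:
carry_out(plan=[[0, 0, -0.04, 0, 0, 0, 87], [0, 0, 0, 0, 0, 0, 87]])

```text
t: 14.25
eef_pos: [0.5744, -0.0126, 0.131]
ee_rot: [3.141, 0.349, -1.223]
force: [-0.7, 1.4, 6.9]
width: 0.0871
```

Call:
carry_out(plan=[[0, 0, -0.03, 0, 0, 0, 87], [0, 0, 0, 0, 0, 0, 87]])

```text
t: 14.45
eef_pos: [0.5744, -0.0126, 0.1308]
ee_rot: [3.141, 0.349, -1.222]
force: [-1.3, 0.2, 9.9]
width: 0.0869
```

Call:
carry_out(plan=[[0.06, 0.022, 0, 0, 0, 0, 87], [0.06, 0.022, 0, 0, 0, 0, 87], [0.06, 0.022, 0, 0, 0, 0, 87], [0.06, 0.022, 0, 0, 0, 0, 87], [0, 0, 0, 0, 0, 0, 87]])

```text
t: 14.95
eef_pos: [0.5792, -0.0106, 0.1315]
ee_rot: [3.138, 0.35, -1.222]
force: [-5.4, 0.1, 17.2]
width: 0.0871
```

Call:
carry_out(plan=[[0.06, 0.022, 0, 0, 0, 0, 87], [0.06, 0.022, 0, 0, 0, 0, 87], [0.06, 0.022, 0, 0, 0, 0, 87], [0.06, 0.022, 0, 0, 0, 0, 87], [0, 0, 0, 0, 0, 0, 87]])

```text
t: 15.45
eef_pos: [0.5853, -0.0082, 0.1326]
ee_rot: [3.139, 0.35, -1.221]
force: [-6.6, 2.1, 25.5]
width: 0.0868
```

Vertical force has climbed to 25 N and the tool has risen 1.8 mm, so I'm looking before going on.

```bash
python3 - <<'E'
from h import *
s=get_state();print(s['eef_pos'],s['force'],s['moment'])
im=optics.grab_frame('scene');cv2.imwrite('pics/s4.png',im);o=cv2.imread('pics/s3.png')
f=lambda i:cv2.resize(i[155:215,250:302],(390,450),interpolation=2)
cv2.imwrite('pics/d5.png',np.hstack([f(o),f(im)]))
E
```

```text
[ 0.58534798 -0.00822351  0.132647  ] [-6.61506408  2.14672708 25.48611932] [1.77884313 4.48803901 0.63915803]
```

View pics/d5.png

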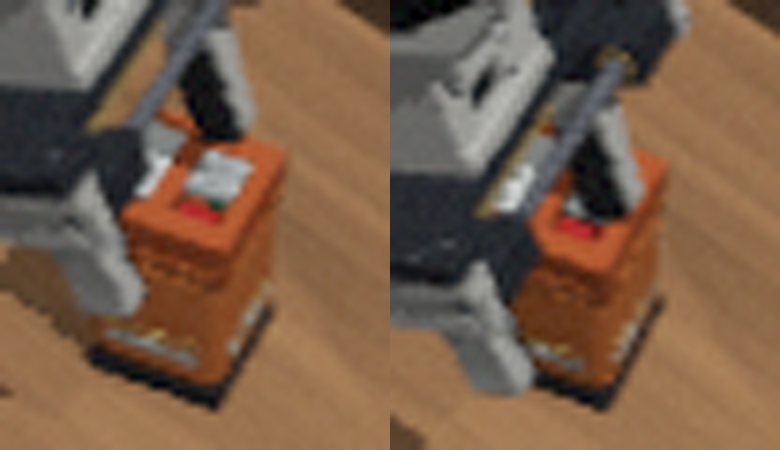

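Red is still showing and the lid has leaned a few mm, so the slide hasn't moved. With a 20° tilt, the far side of the fingertip bears on the lid's edge at 3.4 mm depth and drags the cup. I'll back off gently, lift, re-measure from the earlier viewpoint, and press with the tip corner further toward cup +x.

Call:
carry_out(plan=[[-0.08, -0.03, 0, 0, 0, 0, 87], [-0.08, -0.03, 0, 0, 0, 0, 87], [-0.08, -0.03, 0, 0, 0, 0, 87], [-0.08, -0.03, 0, 0, 0, 0, 87], [-0.08, -0.03, 0, 0, 0, 0, 87], [0, 0, 0.04, 0, 0, 0, 87], [0, 0, 0.04, 0, 0, 0, 87], [0, 0, 0.08, 0, 0, 0, 87]])

```text
t: 16.3
eef_pos: [0.5758, -0.0121, 0.1335]
ee_rot: [3.139, 0.35, -1.223]
force: [-1.3, -0.5, 0.6]
width: 0.0871
```

Call:
carry_out(plan=[[0, 0, 0.1, 0, 0, 0, 87], [0, 0, 0.4, 0, 0, 0, 87], [0, 0, 0.8, 0, 0, 0, 87], [-0.25, -0.8, 0.8, -0.0697, -0.0253, 0, 87], [-0.25, -0.8, 0.8, -0.0697, -0.0253, 0, 87], [-0.25, -0.8, 0.6, -0.0697, -0.0253, 0, 87], [-0.25, -0.8, 0, 0, 0, 0, 87], [0, 0, 0, 0, 0, 0, 87]])

```text
t: 17.1
eef_pos: [0.5505, -0.0923, 0.2227]
ee_rot: [-3.141, -0.001, -1.222]
force: [0.2, -0.1, -0.5]
width: 0.087
```

```bash
cat > lid.py <<'E'
from h import *
import sys
s=get_state();cal=optics.calibration('wrist');w=optics.grab_frame('wrist');n=sys.argv[1];cv2.imwrite(f'pics/w{n}.png',w)
print(s['t'],s['eef_pos'],s['ee_rot'],s['force'])
y=np.array([np.cos(.3525),np.sin(.3525)]);a=np.array([-y[1],y[0]])
h=cv2.cvtColor(w,cv2.COLOR_BGR2HSV)
for nm,m in(('white',(h[...,1]<75)&(h[...,2]>120)),('red',((h[...,0]<4)|(h[...,0]>174))&(h[...,1]>170)&(h[...,2]>80)),('green',(abs(h[...,0].astype(int)-60)<20)&(h[...,1]>120)&(h[...,2]>60))):
    mm=np.zeros(m.shape,np.uint8);mm[185:272,215:310]=m[185:272,215:310];mm=cv2.morphologyEx(mm,cv2.MORPH_CLOSE,np.ones((3,3)))
    for c in cv2.findContours(mm,0,2)[0]:
        if cv2.contourArea(c)<15: continue
        r=cv2.minAreaRect(c);P=plane(cal,cv2.boxPoints(r),.124)[:,:2];ce=plane(cal,r[0],.124)[0,:2]
        print(nm,cv2.boundingRect(c),'ctr',ce.round(4),'Y',(P@y).min().round(4),(P@y).max().round(4),'A',(P@a).min().round(4),(P@a).max().round(4),'yaw',np.degrees(np.arctan2(*(P[0]-P[1])[::-1])).round(1))
cv2.imwrite(f'pics/l{n}.png',cv2.resize(w[170:275,210:320],(440,420),interpolation=2))
E
python3 lid.py 5
```

```text
17.1 [ 0.55053786 -0.09232042  0.22271705] [-3.14113219e+00 -5.18219293e-04 -1.22219854e+00] [ 0.16314881 -0.08548093 -0.53574172]
white (255, 243, 26, 21) ctr [ 0.5264 -0.039 ] Y 0.4692 0.492 A -0.2284 -0.2081 yaw 20.0
white (238, 218, 46, 17) ctr [ 0.5414 -0.0618] Y 0.4669 0.5067 A -0.2526 -0.2372 yaw 20.0
red (241, 243, 14, 16) ctr [ 0.5442 -0.0353] Y 0.4927 0.5046 A -0.2285 -0.2134 yaw 20.0
```

View pics/l5.png

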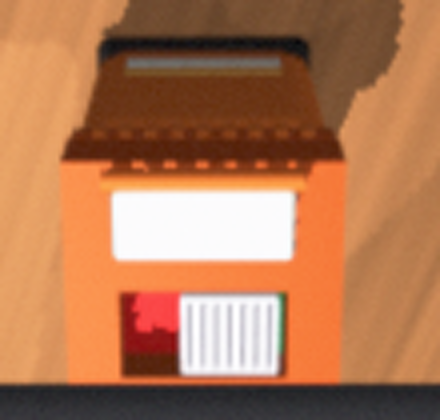

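The cup hasn't moved (slide centre (0.526,-0.039), a thin green sliver shows). I'm repeating with the fingertip corner 6 mm further toward cup +x.

Call:
carry_out(plan=[[0.26, 0.74, 0, 0.0697, 0.0253, 0, 87], [0.26, 0.74, -0.3, 0.0697, 0.0253, 0, 87], [0.26, 0.74, -0.6, 0.0697, 0.0253, 0, 87], [0.26, 0.74, -0.8, 0, 0, 0, 87], [0, 0, -0.8, 0, 0, 0, 87], [0, 0, -0.4, 0, 0, 0, 87], [0, 0, -0.2, 0, 0, 0, 87], [0, 0, 0, 0, 0, 0, 87]])

```text
t: 17.95
eef_pos: [0.5773, -0.0181, 0.1435]
ee_rot: [3.139, 0.35, -1.223]
force: [0.6, -0.0, 0.2]
width: 0.0871
```

Call:
carry_out(plan=[[-0.056, -0.02, -0.16, 0, 0, 0, 87], [0, 0, -0.16, 0, 0, 0, 87], [0, 0, 0, 0, 0, 0, 87]])

```text
t: 18.25
eef_pos: [0.5757, -0.0185, 0.1358]
ee_rot: [3.14, 0.35, -1.223]
force: [0.5, 0.1, 0.3]
width: 0.087
```

Call:
carry_out(plan=[[0, 0, -0.04, 0, 0, 0, 87], [0, 0, -0.04, 0, 0, 0, 87], [0, 0, 0, 0, 0, 0, 87]])

```text
t: 18.55
eef_pos: [0.576, -0.0185, 0.134]
ee_rot: [3.141, 0.349, -1.223]
force: [-0.5, -1.0, 2.1]
width: 0.0871
```

Call:
carry_out(plan=[[0, 0, -0.04, 0, 0, 0, 87], [0, 0, -0.04, 0, 0, 0, 87], [0, 0, 0, 0, 0, 0, 87]])

```text
t: 18.85
eef_pos: [0.576, -0.0185, 0.1319]
ee_rot: [3.141, 0.349, -1.223]
force: [-0.2, 0.3, 4.1]
width: 0.0873
```

Call:
carry_out(plan=[[0, 0, -0.04, 0, 0, 0, 87], [0, 0, -0.02, 0, 0, 0, 87], [0, 0, 0, 0, 0, 0, 87]])

```text
t: 19.15
eef_pos: [0.5761, -0.0185, 0.1306]
ee_rot: [3.141, 0.349, -1.222]
force: [0.2, -0.2, 6.4]
width: 0.0872
```

Call:
carry_out(plan=[[0.04, 0.015, 0, 0, 0, 0, 87], [0.04, 0.015, 0, 0, 0, 0, 87], [0.04, 0.015, 0, 0, 0, 0, 87], [0, 0, 0, 0, 0, 0, 87]])

```text
t: 19.55
eef_pos: [0.5788, -0.0175, 0.1305]
ee_rot: [3.14, 0.349, -1.223]
force: [-0.7, -0.5, 6.3]
width: 0.0871
```

Lateral force is only about 1 N at constant height, so the slide is moving. I'm continuing.

Call:
carry_out(plan=[[0.05, 0.0184, 0, 0, 0, 0, 87], [0.05, 0.0184, 0, 0, 0, 0, 87], [0.05, 0.0184, 0, 0, 0, 0, 87], [0.05, 0.0184, 0, 0, 0, 0, 87], [0, 0, 0, 0, 0, 0, 87]])

```text
t: 20.05
eef_pos: [0.5838, -0.0156, 0.1304]
ee_rot: [3.14, 0.349, -1.223]
force: [-1.3, -0.1, 6.1]
width: 0.0872
```

Call:
carry_out(plan=[[0.05, 0.0184, 0, 0, 0, 0, 87], [0.05, 0.0184, 0, 0, 0, 0, 87], [0.05, 0.0184, 0, 0, 0, 0, 87], [0, 0, 0, 0, 0, 0, 87]])

```text
t: 20.45
eef_pos: [0.5876, -0.0142, 0.1305]
ee_rot: [3.14, 0.349, -1.223]
force: [-1.0, -0.8, 6.4]
width: 0.0873
```

Call:
carry_out(plan=[[0.03, 0.011, 0, 0, 0, 0, 87], [0.03, 0.011, 0, 0, 0, 0, 87], [0, 0, 0, 0, 0, 0, 87]])

```text
t: 20.75
eef_pos: [0.5887, -0.0138, 0.1304]
ee_rot: [3.139, 0.35, -1.223]
force: [-1.7, -1.4, 5.5]
width: 0.0869
```

Call:
carry_out(plan=[[0.03, 0.011, 0, 0, 0, 0, 87], [0, 0, 0, 0, 0, 0, 87]])

```text
t: 20.95
eef_pos: [0.5894, -0.0136, 0.1304]
ee_rot: [3.139, 0.35, -1.223]
force: [-2.7, -1.2, 6.3]
width: 0.0866
```

Lateral force has risen to about 3 N after 14 mm, so the slide is at its end stop. I'm lifting straight off and looking.

Call:
carry_out(plan=[[0, 0, 0.06, 0, 0, 0, 87], [0, 0, 0.08, 0, 0, 0, 87], [0, 0, 0.1, 0, 0, 0, 87], [0, 0, 0.5, 0, 0, 0, 87], [0, 0, 0.8, 0, 0, 0, 87], [0, 0, 0.8, 0, 0, 0, 87], [0, 0, 0.8, 0, 0, 0, 87]])

```text
t: 21.65
eef_pos: [0.5901, -0.0132, 0.2102]
ee_rot: [3.141, 0.349, -1.223]
force: [0.5, 0.6, -0.4]
width: 0.0872
```

Call:
carry_out(plan=[[-0.38, -0.8, 0.4, -0.0697, -0.0253, 0, 87], [-0.38, -0.8, 0.2, -0.0697, -0.0253, 0, 87], [-0.38, -0.8, 0, -0.0697, -0.0253, 0, 87], [-0.38, -0.72, 0, 0, 0, 0, 87], [0, 0, 0, 0, 0, 0, 87]])

```text
t: 22.15
eef_pos: [0.5505, -0.0918, 0.2247]
ee_rot: [3.141, 0.001, -1.222]
force: [0.2, 0.0, -0.3]
width: 0.0872
```

```bash
python3 lid.py 6; python3 - <<'E'
from h import *
t=optics.grab_frame('top');c=optics.grab_frame('scene');cv2.imwrite('pics/s6.png',c);cv2.imwrite('pics/t6.png',t)
l=cv2.imread('pics/l6.png')
cv2.imwrite('pics/d6.png',np.hstack([cv2.resize(l,(377,360)),cv2.resize(c[130:290,180:340],(360,360),interpolation=2)]))
E
```

```text
22.15 [ 0.55048727 -0.09176486  0.22468219] [ 3.14093450e+00  1.20483593e-03 -1.22227579e+00] [ 0.22241065  0.03123642 -0.27564754]
white (240, 242, 26, 20) ctr [ 0.5391 -0.0341] Y 0.4829 0.5058 A -0.2277 -0.2083 yaw 20.0
white (238, 216, 46, 17) ctr [ 0.5416 -0.0621] Y 0.4669 0.5069 A -0.2529 -0.2374 yaw 20.0
green (266, 242, 15, 14) ctr [ 0.5227 -0.0433] Y 0.4692 0.482 A -0.2276 -0.2144 yaw 20.0
```

View pics/d6.png

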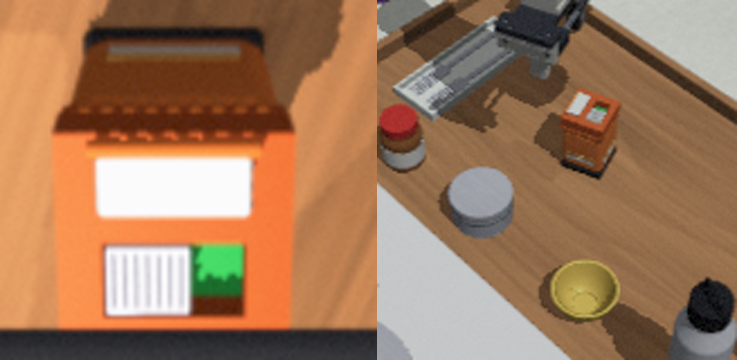

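Green shows, no red, the slide is hard against the far end (13.7–14.3 mm travelled), and the cup stands clear of the robot. I'm handing it in.

```bash
python3 -c "
from station import arm; print(arm.job_done())"
```

```text
the job is handed in; nothing more can be done
None
```

The orange cup is standing upright on the tray and its lid is locked, and I've handed the job in after about 22 s of robot time. I gripped it near the lid, turned it upright in the air, set it down gently (about 9 N), then pressed the slide with one fingertip and dragged it shut.

- **First try at the lock failed:** the fingertip seemed to catch on the edge of the slot. The cup leaned slightly (about 25 N on the tool) and the slide moved only about 1 mm. I backed off, found the cup had not moved, shifted the fingertip 6 mm and pressed again. The slide then moved at 1–2 N until it met its end stop.
- **Lock, last check:** green shows, no red shows, and the slide sits at the far end of its slot, 13.7–14.3 mm from where it began.
- **Cup, last check:** its yaw is unchanged, the robot is clear of it, and the tool force is near zero.
- **Other lunch things:** the jar, dabba and katori look upright in the last picture. I never went near the flask, bento or forks, but I took no before-and-after measurements of any of them.
- **Not measured:** I judged the cup upright and the slide sprung back flush from the pictures only.

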